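# Locate a ground bar in the inspection fixture

## Task

Push the steel bar with the two holes across the bench until its long side lies flush along the fence of the fixture, then push the sliding jaw along the fence until the bar is caught between the jaw and the end stop, touching both. Only push: the bar must stay flat on the bench and not be picked up, and the other loose things stay where they are.

Things in the scene. Friction and masses are not known exactly. Their poses are not given: they have to be found in the camera images.
- fixture: Dark steel L-shaped fixture fixed to the bench; place and yaw (up to 0.3 rad) vary. Origin: bench level, on the fence's front face at mid-length; x away from the robot (yaw 0), y left along the fence, z up. Fence: y -150 to 150 mm, x 0 to 25, 30 high; front face x = 0. End stop: block at the fence's left end, y 120 to 150, x -50 to 25, 30 high. In front of the fence is bare bench.
- stop_face (a point): Centre of the end stop's locating face, which looks along the fence towards the jaw (fixture -y), at fixture x = -15 mm, y = 120 mm, 15 mm above the bench.
- jaw (a joint): Travel (m) of the aluminium jaw that slides on the fence, growing towards the end stop (fixture +y), range 0 to 0.15, starts at 0 to 0.03. Its face is at fixture y = -0.100 + value. Friction about 2 N, no spring: it stays where left. It pushes the bar along once it meets the bar's end, and reads 0.12 with the bar caught against the end stop.
- jaw_face (a point): Centre of the jaw's face that looks at the end stop (fixture +y), 15 mm above the bench, 15 mm in front of the fence. The jaw is 30 mm long along the fence and 42 mm high; it reaches from 30 mm in front of the fence's front face to 36 mm behind it.
- jaw_post (a point): Centre of the top of the jaw's push post, 82 mm above the bench: an upright block 30 mm across the fence and 16 mm along it, rising 40 mm from the jaw's top (42 mm). It stands over the fence, 12.5 mm behind its front face and 15 mm back from the jaw's face.
- bar: Ground steel bar with two dark holes on top: 30 mm (x) x 100 mm (y, long axis) x 28 mm high, about 0.65 kg. Origin: centre of its underside, z up. It starts flat on the bench between robot and fence, its centre 65 to 100 mm in front of the fence, turned up to 0.4 rad from it. Slides with a few N; pushed on at its middle against the fence it turns flush.
- vblock: Bystander, leave alone: dark steel V-block, 40 x 50 mm, 40 mm high, behind the fence. Origin: centre of its underside.
- pin: Bystander, leave alone: steel test pin standing upright, 24 mm diameter, 50 mm high, to the left of the bar. Origin: centre of its underside.
- loupe: Bystander, leave alone: black eye loupe, 42 mm diameter, 34 mm high, to the right of the bar. Origin: centre of its underside.
- shortblock: Bystander, leave alone: short steel block, 30 x 50 mm, 20 mm high, on the left of the bench. Origin: centre of its underside.
- driver: Bystander, leave alone: black-handled screwdriver about 200 mm long, lying on the right of the bench.
- magbase: Bystander, leave alone: red magnetic base, 50 x 60 mm, 55 mm high, with an upright 12 mm post to 95 mm, on the right of the fixture. Origin: centre of its underside.
Mind the look-alikes: they are no part of the job. Leave any brown or pink look-alike of the bar alone.

How it is judged (in metres and radians):
On the way, in this order (a step that is already met when the one before it is completed fails the run):
1. the bar lies flush along the fence (x of bar in the frame of fixture between -0.0175 and 0 m and angle between the y axis of bar and the y axis of fixture, either way round below 0.035 rad and y of bar in the frame of fixture below 0.075 m), for 0.2 s.
2. the bar is caught between the jaw and the end stop (all of step 1 and y of bar in the frame of fixture above 0.0675 m and horizontal distance between jaw_face and bar below 0.0525 m), for 0.2 s.
At the end, for the whole second after the job is handed in: The bar lies flat and at rest on the bench, its long side within 2.5 mm of the fence and parallel to it within 0.035 rad, one end within 2.5 mm of the end stop and the jaw's face within 2.5 mm of its other end (all of step 2 and height (world z) of bar below 0.003 m and angle between bar's own z axis and vertical below 0.05 rad and linear speed of bar below 0.01 m/s); the robot touches nothing.
It fails at once if the bar is lifted off the bench or tipped (height (world z) of bar above 0.006 m or angle between bar's own z axis and vertical above 0.15 rad).
It fails at once if another loose thing is pushed away (over 15 mm) (distance of any of vblock, pin, loupe, shortblock, driver, magbase from where it was at the start of the episode above 0.015 m).
It also fails if it takes over 45 s, if anything falls off the work surface, if the arm or the gripper's body presses on something with over 40 N, if the wrist force passes 120 N, or if a joint passes its speed limit or range.

## Robot

A 7-joint arm with a two-finger parallel gripper is mounted at the origin on the work surface. World frame = base frame: x ahead of the robot, y to its left, z up, the work surface at z = 0. Lengths are in m, angles in degrees, forces in N, time in s.
With the tool pointing down it reaches from about 0.4 to 0.75 m from the base axis. Payload 19.5 kg.
Tool frame: the origin (TCP) lies at the very end of the fingers, on their centre line; the grasp point (between the pads) lies behind it (grip_point_offset is the z of the grasp point in the tool frame, in m); z points along the fingers, y is the line along which they close (so a half turn about z gives the same grasp; the last joint's range is limited). The gripper opens to 85 mm and grips with 20 to 120 N. Pads are 22 mm wide; open, the fingers measure 114 mm over their backs; the gripper's body (76 mm by 85 mm) begins 54 mm behind the grasp point. The pads swing forward as they close: fully open they stand 13 mm farther back than shut.
Start: joints at [72.095, 40.479, -1.581, 85.061, 1.261, 54.483, -4.326], TCP at [0.154, -0.554, 0.203] pointing down, gripper open.
Joint ranges: [-155.06, 155.06], [-18.47, 123.98], [-90, 86.84], [0, 140.48], [-83.41, 263.41], [0, 116], [-161.91, 161.91]. Speed limits (degrees/s): [108.29, 108.29, 147.25, 147.25, 172.46, 172.46, 172.46].

## Interface

Orientations are given as a 3x3 rotation matrix whose columns are the frame's x, y, z axes.
In Python, from rig import get_state, get_image, camera_model, job_done, search_frame, silhouettes, grip_point_offset gives the robot as it stands. The module is installed in compiled form; this text tells all that it offers.
- The arm moves only by the tool jog_arm, never from a script. Its argument "increments" is a list of rows, each a list of 2 entries, a list of its own where there are three numbers: the shift along the tool's x, y, z in mm, then the turn about the tool's z in rad. A call has 1 to 20 rows; each row shifts and turns the commanded pose from where the row before left it, along the tool's axes as they then stand; what a row does not reach is not made up. A row lasts 1/8 s, in which the tool goes at most 62.5 mm and 10.7 degrees, less where a joint would pass 70% of its speed; a pose out of reach is approached as far as the arm can. A call is refused whole if a number of a shift passes 62.5 or a number of a turn 0.188, either way. A call with a gripper value outside its range is refused whole. "grip" is the gripper command: -1 is fully open, 1 is shut, values between are in proportion, set as the call begins (left out, the last holds). The fingers move at their own pace and stop on an object; "force" is the grip in N (left out, the last holds). Time passes only in rows, so rows that do not move let the fingers close. It gives the time, the measured TCP pose, the force, the opening and the grip force at its end, in the units of the state.
- get_state(): the state, without advancing time (a new reading comes with each control period).
- get_image(name): name is "scene" or "top"; returns the picture (384x512x3 uint8, red, green, blue); there is no depth.
- camera_model(name): a dict with "intrinsics" (3x3 intrinsics, pixels), "distortion" ([k1, k2, p1, p2, k3] as OpenCV has them; the pictures are not rectified), "R" (3x3) and "t" (3): a world point X has camera coordinates R X + t. Camera axes: x right, y down, z forward; pixel columns grow to the right and rows downward; lengths in m; the calibration is good to about 2 mm. A picture is of the moment at which its call begins. camera_model takes no time and is no camera call.
- job_done(): hands the job in; it is judged then, once.
Trained networks look in the newest picture that a camera, given by its name, has taken for a name from the list of things; names that differ only in an ending like _2 or _b are one class to them, and where a whole thing is asked for, a point or a joint stands for the part that bears it (a point fixed in the world has none). Each returns a list of dicts, best first, with "conf" (0 to 1); they miss things now and then, are a little off and sometimes report something else, mostly with a low value. They report only what shows in the picture. A call takes as long as a camera call. They do not tell look-alikes from the thing itself.
- search_frame(label, camera): "uv" ([column, row] in pixels, amid what is visible of it).
- silhouettes(label, camera): "mask" (384x512 bool, what is visible of it) and "uv" ([column, row] in pixels, amid what is visible of it).
The state is a dict: "clock": time; "q": joint angles; "joint_vel": joint speeds; "joint_efforts": joint torques, N m; "tool_pos": TCP position; "ee_rot": TCP orientation; "force": force on the tool from outside, world axes, zero at the start; "ft_torque": the same for the moment, N m; "width": finger opening in m; "grip_force": force on a finger pad.
Only numpy, scipy, OpenCV 4.12 (cv2) and the standard library are available. Lean on these libraries where they do the work, as an engineer would, in place of code of your own. Each camera call takes 0.05 s, during which the arm holds its last target. There are 200 camera calls.

## Working session

There is one attempt and no reset: what is moved stays moved. The work goes in short steps, Python scripts to look and compute and a tool call to move; the robot and the scene stay as the last step left them, time stands still between calls to the robot, and variables do not carry over. Pictures are saved under pics/ and viewed, at most 10 in all, crops included, and the job is handed in when it is done.

Besides the shell and the picture viewer there is one more tool, called after "Request:" by a JSON object that holds its "fn" and its "kwargs". jog_arm: Moves the arm, as the interface text tells. Its arguments: {"type":"object","properties":{"increments":{"type":"array","items":{"type":"array"}},"grip":{"type":"number"},"force":{"type":"number"}},"required":["increments"]}

```bash
mkdir -p pics
cat > h.py <<'E'
import numpy as np, cv2
from rig import *
def ray(cam,uv,z):
    m=camera_model(cam);K=np.array(m["intrinsics"]);D=np.array(m["distortion"]);R=np.array(m["R"]);t=np.array(m["t"])
    p=cv2.undistortPoints(np.array(uv,float).reshape(-1,1,2),K,D).reshape(-1,2)
    d=np.c_[p,np.ones(len(p))]@R; c=-R.T@t
    return c+d*((z-c[2])/d[:,2])[:,None]
def proj(cam,X):
    m=camera_model(cam);R=np.array(m["R"]);t=np.array(m["t"])
    return cv2.projectPoints(np.array(X,float).reshape(-1,1,3),cv2.Rodrigues(R)[0],t,np.array(m["intrinsics"]),np.array(m["distortion"]))[0].reshape(-1,2)
E
python3 - <<'E'
from h import *
s=get_state();print(s["tool_pos"],s["ee_rot"],s["width"],grip_point_offset)
for c in("top","scene"):
    im=get_image(c);cv2.imwrite(f"pics/{c}0.png",im[:,:,::-1])
    m=camera_model(c);print(c,-np.array(m["R"]).T@m["t"])
    for l in("bar","fixture","jaw","jaw_post","pin","loupe","magbase","vblock","shortblock","driver"):
        for r in silhouettes(l,c)[:3]:
            b=cv2.minAreaRect(np.argwhere(r["mask"])[:,::-1].astype(np.float32))
            print(c,l,round(r["conf"],2),np.round(r["uv"]),np.round(ray(c,r["uv"],0.02)[0],3),np.round(cv2.boxPoints(b)).tolist())
E
```

```text
[ 0.15373991 -0.55375116  0.20291683] [[ 9.63547090e-01  2.67538596e-01 -3.23879152e-04]
 [ 2.67538791e-01 -9.63546472e-01  1.09128666e-03]
 [-2.01113132e-05 -1.13815632e-03 -9.99999352e-01]] 0.08514694878602526 -0.0187
top [0.34954483 0.04415558 1.58908303]
top bar 0.88 [272. 200.] [ 0.557 -0.021  0.02 ] [[258.0, 198.0], [290.0, 192.0], [292.0, 204.0], [260.0, 210.0]]
top bar 0.78 [293. 242.] [ 0.425 -0.088  0.02 ] [[280.0, 251.0], [300.0, 226.0], [309.0, 233.0], [289.0, 258.0]]
top bar 0.75 [238. 238.] [0.435 0.085 0.02 ] [[222.0, 235.0], [226.0, 225.0], [256.0, 235.0], [252.0, 245.0]]
top fixture 0.86 [273. 172.] [ 0.652 -0.02   0.02 ] [[229.0, 165.0], [323.0, 165.0], [323.0, 189.0], [229.0, 189.0]]
top jaw 0.61 [315. 179.] [ 0.632 -0.156  0.02 ] [[306.0, 186.0], [307.0, 164.0], [317.0, 165.0], [316.0, 187.0]]
top jaw 0.32 [280. 173.] [ 0.647 -0.042  0.02 ] [[230.0, 165.0], [323.0, 165.0], [323.0, 188.0], [230.0, 188.0]]
top jaw_post 0.46 [312. 177.] [ 0.638 -0.147  0.02 ] [[306.0, 186.0], [307.0, 165.0], [317.0, 165.0], [315.0, 187.0]]
top pin 0.53 [224. 200.] [0.554 0.136 0.02 ]
[... 1727 characters left out ...]

scene loupe 0.52 [199. 158.] [ 0.519 -0.151  0.02 ] [[189.0, 148.0], [204.0, 148.0], [204.0, 166.0], [189.0, 166.0]]
scene loupe 0.42 [285. 216.] [0.539 0.136 0.02 ] [[278.0, 225.0], [280.0, 208.0], [290.0, 209.0], [288.0, 226.0]]
scene magbase 0.8 [107. 156.] [ 0.656 -0.36   0.02 ] [[88.0, 164.0], [99.0, 140.0], [127.0, 152.0], [117.0, 177.0]]
scene vblock 0.73 [187. 233.] [ 0.719 -0.034  0.02 ] [[178.0, 242.0], [183.0, 220.0], [206.0, 226.0], [201.0, 248.0]]
scene shortblock 0.78 [385. 241.] [0.46  0.374 0.02 ] [[371.0, 241.0], [381.0, 231.0], [396.0, 246.0], [386.0, 256.0]]
scene driver 0.58 [168.  96.] [ 0.392 -0.364  0.02 ] [[154.0, 107.0], [179.0, 85.0], [185.0, 92.0], [160.0, 113.0]]
```

View pics/top0.png

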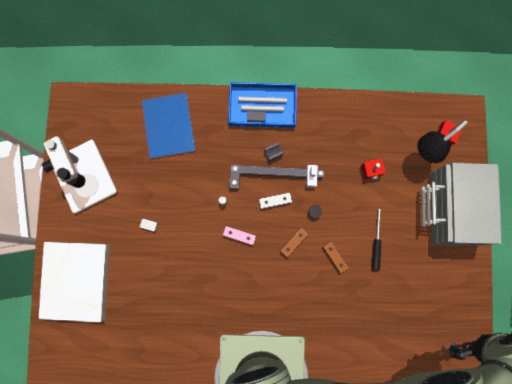

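View pics/scene0.png

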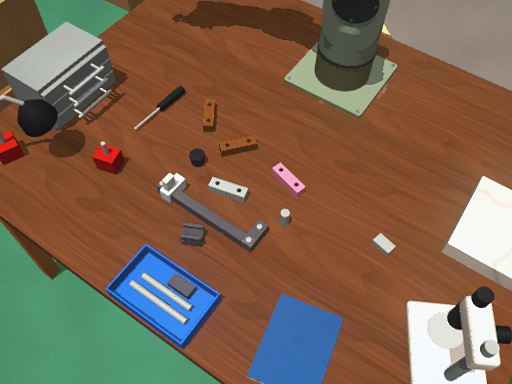

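The top view shows four bar look-alikes: silver at (275,201), pink at (239,236), and brown at (294,243) and (335,258). The silver one fits the steel bar. I'll confirm it in an enlarged crop.

Run:
```python
import cv2,numpy as np
a=cv2.imread("pics/top0.png")[155:225,215:335];b=cv2.imread("pics/scene0.png")[140:260,145:300]
a=cv2.resize(a,None,fx=6,fy=6,interpolation=cv2.INTER_CUBIC)
b=cv2.resize(b,None,fx=5,fy=5,interpolation=cv2.INTER_CUBIC)
cv2.imwrite("pics/ca.png",a);cv2.imwrite("pics/cb.png",b)
```

```text
(no output)
```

View pics/ca.png

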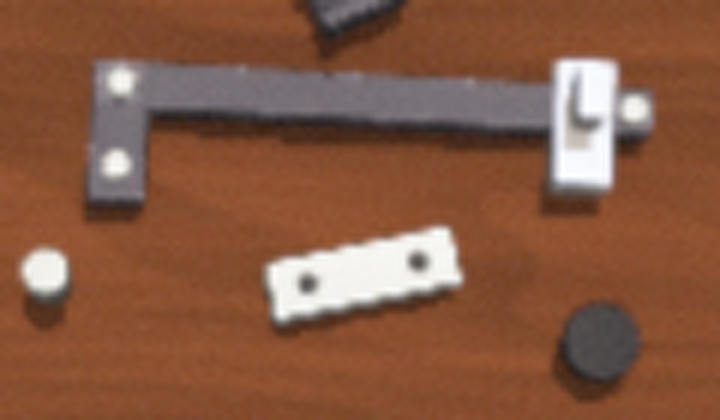

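View pics/cb.png

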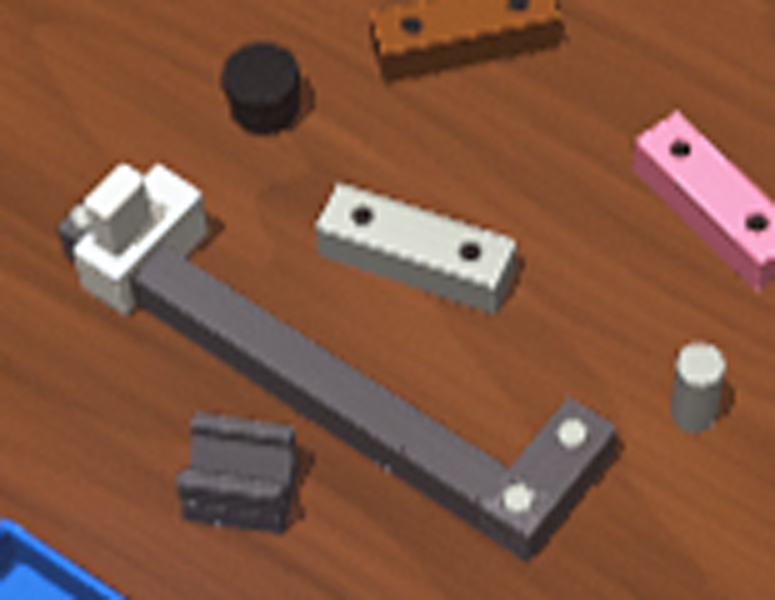

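The silver bar with two holes sits at ca (365,276). The fence runs from (95,62) to (652,132), with the jaw at its right end. I'll fit the poses from these corners in both views.

```bash
cat > fit.py <<'E'
from h import *
from scipy.optimize import least_squares
def fit(obs,x0):
    # obs: list of (cam,uv,local)
    def T(p,L): 
        c,s=np.cos(p[2]),np.sin(p[2]);return [p[0]+c*L[0]-s*L[1],p[1]+s*L[0]+c*L[1],L[2]]
    f=lambda p:np.concatenate([proj(c,[T(p,L)])[0]-uv for c,uv,L in obs])
    r=least_squares(f,x0,loss="soft_l1");return r.x,r.fun.reshape(-1,2)
A=lambda x,y:("top",np.array([215+(x+.5)/6-.5,155+(y+.5)/6-.5]))
B=lambda x,y:("scene",np.array([145+(x+.5)/5-.5,140+(y+.5)/5-.5]))
E
python3 - <<'E'
from fit import *
h=.03
fx=[A(95,62)+([.025,.15,h],),A(148,116)+([0,.12,h],),A(88,203)+([-.05,.15,h],),A(144,203)+([-.05,.12,h],),A(652,92)+([.025,-.15,h],),A(652,132)+([0,-.15,h],),
 B(528,533)+([.025,.15,h],),B(618,430)+([-.05,.15,h],),B(572,400)+([-.05,.12,h],)]
h=.028
br=[A(268,263)+([.015,.05,h],),A(448,228)+([.015,-.05,h],),A(462,285)+([-.015,-.05,h],),A(278,325)+([-.015,.05,h],),
 B(338,185)+([-.015,-.05,h],),B(517,240)+([-.015,.05,h],),B(497,285)+([.015,.05,h],),B(320,232)+([.015,-.05,h],)]
for n in("top","scene",""):
  F,r=fit([o for o in fx if n in o[0]],[.64,-.02,0]);b,r2=fit([o for o in br if n in o[0]],[.55,-.02,.1])
  print(n,F.round(4),b.round(4),abs(r).max(),abs(r2).max())
print(r.round(1).tolist(),r2.round(1).tolist())
R=np.array([[np.cos(F[2]),np.sin(F[2])],[-np.sin(F[2]),np.cos(F[2])]])
print("bar in fix",R@(b[:2]-F[:2]),b[2]-F[2])
j=ray("top",[A(x,y)[1] for x,y in[(547,187),(610,190),(553,60),(616,62)]],.042)
print("jaw in fix",((j[:,:2]-F[:2])@R.T).round(4).tolist())
for n,uv,z in(("pin",A(45,271)[1],.05),("loupe",A(601,342)[1],.034)):
    p=ray("top",uv,z)[0];print(n,p,R@(p[:2]-F[:2]))
s=get_state();print(s["clock"])
E
```

```text
top [ 0.6387 -0.0316 -0.0154] [ 0.5564 -0.029   0.2326] 0.5948155422649677 0.6127581214776967
scene [ 0.6325 -0.0324 -0.0555] [ 0.5545 -0.0292  0.2644] 0.9197481322748331 0.7518911304761104
 [ 0.6384 -0.0316 -0.0172] [ 0.5553 -0.029   0.2524] 1.4194861341660783 1.3041735611481329
[[-0.1, 0.3], [0.0, -0.6], [-0.1, -0.1], [-0.1, 0.3], [0.2, -0.3], [0.0, 0.6], [0.3, 1.4], [0.1, -0.3], [-0.7, -0.5]] [[-0.3, 1.3], [0.2, 0.3], [0.0, -0.2], [0.1, 0.1], [-0.0, 0.2], [0.2, 0.4], [0.1, 0.6], [-0.9, -0.3]]
bar in fix [-0.08322462  0.00113188] 0.26966008032470296
jaw in fix [[-0.0324, -0.0931], [-0.0324, -0.1266], [0.0363, -0.0943], [0.0368, -0.128]]
pin [0.55089931 0.13901948 0.05      ] [-0.09047065  0.16909864]
loupe [ 0.52368022 -0.1547544   0.034     ] [-0.11262756 -0.12510034]
1.1
```

The silver bar is confirmed as the target. Its fixture-frame pose is about (-83, 1) mm with a relative angle of 0.27 rad, and the jaw is at about 5 mm. I'll shut the gripper, align with the fixture and go behind the bar.

Request:
{"fn": "jog_arm", "kwargs": {"increments": [[[0,0,0],0.145],[[0,0,0],0.144],[[28.5,-44.2,0],0],[[28.5,-44.2,0],0],[[28.5,-44.2,0],0],[[28.5,-44.2,0],0],[[28.5,-44.2,0],0],[[28.5,-44.2,0],0],[[28.5,-44.2,0],0],[[28.5,-44.2,0],0],[[28.5,-44.2,0],0],[[28.5,-44.2,0],0],[[28.5,-44.2,0],0],[[28.5,-44.2,0],0],[[0,0,0],0],[[0,0,0],0]], "grip": 1}}

```text
clock: 3.1
tool_pos: [0.5051, -0.0304, 0.2034]
ee_rot: [[1.0, -0.018, -0.0], [-0.018, -1.0, -0.0], [-0.0, 0.0, -1.0]]
force: [-0.7, -0.4, 0.4]
width: 0.0002
grip_force: 0.0
```

```bash
cat > st.py <<'E'
from h import *
F=np.array([.6385,-.0316]);a=-.0175
s=get_state();p=s["tool_pos"];R=np.array([[np.cos(a),np.sin(a)],[-np.sin(a),np.cos(a)]])
r=np.array(s["ee_rot"])
print("clk",s["clock"],"tcp",np.round(p,4),"infix",(R@(p[:2]-F)).round(4),"yaw",np.arctan2(r[1,0],r[0,0]).round(4),"f",np.round(s["force"],1),"w",s["width"])
E
python3 st.py
```

```text
clk 3.1 tcp [ 0.5051 -0.0304  0.2034] infix [-0.1334 -0.0011] yaw -0.0185 f [-0.7 -0.4  0.4] w 0.00016404086869209448
```

Request:
{"fn": "jog_arm", "kwargs": {"increments": [[[0,0,48],0],[[0,0,48],0],[[0,0,48],0],[[0,0,37],0],[[0,0,10],0],[[0,0,0],0],[[10,0,0],0],[[10,0,0],0],[[8,0,0],0],[[8,0,0],0],[[8,0,0],0],[[8,0,0],0],[[8,0,0],0],[[7,0,0],0],[[6,0,0],0],[[4,0,0],0],[[2,0,0],0],[[0,0,0],0]]}}

```text
clock: 5.35
tool_pos: [0.5844, -0.0314, 0.0124]
ee_rot: [[1.0, -0.018, -0.0], [-0.018, -1.0, 0.0], [-0.0, -0.0, -1.0]]
force: [-0.0, -0.2, -0.2]
width: 0.0002
grip_force: 0.0
```

Run:
```python
import st
from h import *
c=get_image("scene");cv2.imwrite("pics/c1.png",cv2.resize(c[140:260,145:300,::-1],None,fx=5,fy=5,interpolation=cv2.INTER_CUBIC))
```

```text
clk 5.35 tcp [ 0.5844 -0.0314  0.0124] infix [-0.0541 -0.0007] yaw -0.0182 f [-0.  -0.2 -0.2] w 0.00018593529376659455
```

View pics/c1.png

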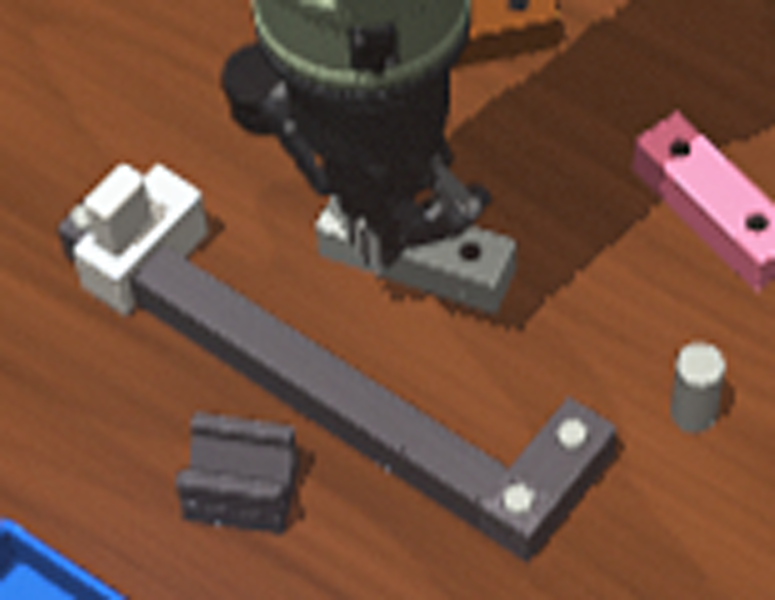

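The bar looks unmoved: its corner is still at (517,240), and the fingertip seems to be at about (375,265). I'll check where the TCP should project.

Run:
```python
from h import *
s=get_state();p=np.array(s["tool_pos"]);print(p,s["force"],s["clock"])
for c in("scene","top"):print(c,proj(c,[p,p+[0,0,.15],[.5553,-.029,.028]]).round(1).tolist())
u=proj("scene",[p])[0];print((u-[145,140])*5)
c=get_image("top");cv2.imwrite("pics/c2.png",cv2.resize(c[150:270,215:335,::-1],None,fx=5,fy=5,interpolation=cv2.INTER_CUBIC))
c=get_image("scene");cv2.imwrite("pics/c3.png",cv2.resize(c[150:240,190:290,::-1],None,fx=6,fy=6,interpolation=cv2.INTER_CUBIC))
```

```text
[ 0.58427393 -0.03136603  0.01238916] [-0.22286309  0.97001582 -0.22642207] 5.4
scene [[220.7, 197.5], [218.2, 162.9], [227.9, 186.9]]
top [[275.9, 192.6], [278.6, 185.1], [275.3, 200.8]]
[378.63530591 287.26308979]
```

View pics/c3.png

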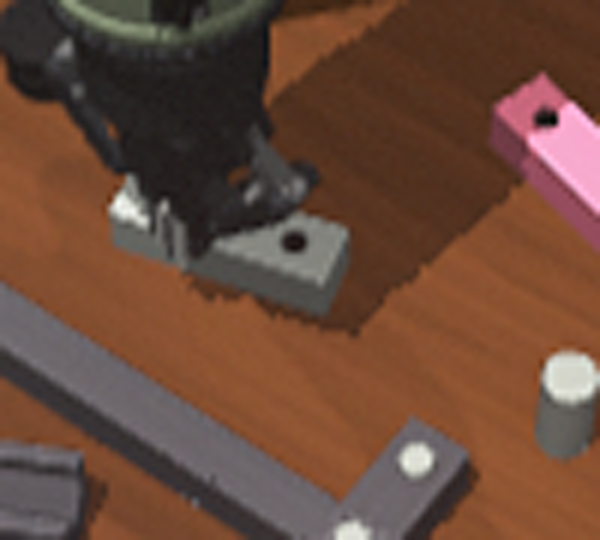

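View pics/c2.png

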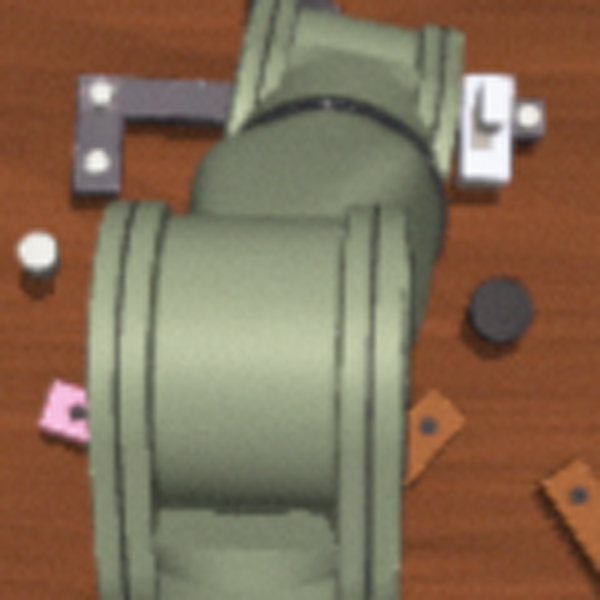

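The top view is blocked by the arm, but the scene view puts the tip at about (220,194). The predicted pixel is (221,197.5), so the tip is really about 28 mm up. It slid over the bar without touching it. I'll lift, go back and feel for the bench.

Request:
{"fn": "jog_arm", "kwargs": {"increments": [[[0,0,-20],0],[[0,0,0],0],[[-30,0,0],0],[[-30,0,0],0],[[-30,0,0],0],[[0,0,0],0],[[0,0,20],0],[[0,0,0],0]]}}

```text
clock: 6.5
tool_pos: [0.4942, -0.0297, 0.0114]
ee_rot: [[1.0, -0.018, -0.002], [-0.018, -1.0, 0.0], [-0.002, -0.0, -1.0]]
force: [-0.5, -0.2, 0.2]
width: -0.0
grip_force: 0.0
```

Run:
```python
import st
from h import *
p=np.array(get_state()["tool_pos"])
c=get_image("scene");u=proj("scene",[p,p+[0,0,.018]]);print(u,(u-[190,130])*8)
cv2.imwrite("pics/c4.png",cv2.resize(c[130:200,190:270,::-1],None,fx=8,fy=8,interpolation=cv2.INTER_CUBIC))
```

```text
clk 6.5 tcp [ 0.4942 -0.0297  0.0114] infix [-0.1443 -0.0006] yaw -0.0182 f [-0.5 -0.2  0.2] w -7.935967808552477e-06
[[241.39917745 174.51180934]
 [241.36975205 170.57821196]] [[411.19341958 356.09447472]
 [410.95801643 324.62569568]]
```

View pics/c4.png

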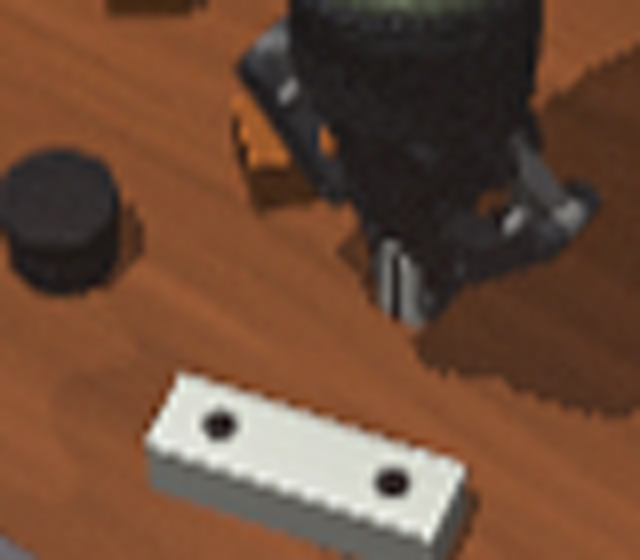

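The tip appears at (405,322), while (411,356) was predicted. The real fingertip is therefore about 19 mm above the reported TCP. I'll lower further in small steps and watch the force.

Request:
{"fn": "jog_arm", "kwargs": {"increments": [[[0,0,4],0],[[0,0,3],0],[[0,0,2],0],[[0,0,0],0]]}}

```text
clock: 7.05
tool_pos: [0.4944, -0.0297, 0.0034]
ee_rot: [[1.0, -0.018, -0.0], [-0.018, -1.0, 0.0], [-0.0, -0.0, -1.0]]
force: [0.0, -0.2, 0.4]
width: -0.0
grip_force: 0.0
```

Request:
{"fn": "jog_arm", "kwargs": {"increments": [[[0,0,2],0],[[0,0,2],0],[[0,0,0],0]]}}

```text
clock: 7.42
tool_pos: [0.4943, -0.0297, -0.0007]
ee_rot: [[1.0, -0.018, -0.0], [-0.018, -1.0, 0.0], [-0.0, -0.0, -1.0]]
force: [-0.5, 0.3, 1.1]
width: -0.0001
grip_force: 0.0
```

Request:
{"fn": "jog_arm", "kwargs": {"increments": [[[0,0,2],0],[[0,0,2],0],[[0,0,0],0]]}}

```text
clock: 7.8
tool_pos: [0.4943, -0.0297, -0.0047]
ee_rot: [[1.0, -0.018, -0.0], [-0.018, -1.0, 0.0], [-0.0, -0.0, -1.0]]
force: [-0.6, -0.1, 0.0]
width: 0.0001
grip_force: 0.0
```

There is no contact at a reported z of -4.7 mm, so the offset is real. I'll drop 3 mm more and push.

Request:
{"fn": "jog_arm", "kwargs": {"increments": [[[0,0,3],0],[[8,0,0],0],[[8,0,0],0],[[8,0,0],0],[[8,0,0],0],[[8,0,0],0],[[8,0,0],0],[[8,0,0],0],[[8,0,0],0],[[8,0,0],0],[[6,0,0],0],[[4,0,0],0],[[3,0,0],0],[[0,0,0],0]]}}

```text
clock: 9.55
tool_pos: [0.5785, -0.0311, -0.0078]
ee_rot: [[1.0, -0.018, -0.003], [-0.018, -1.0, 0.0], [-0.003, -0.0, -1.0]]
force: [-6.4, 0.6, 4.6]
width: 0.0005
grip_force: 3.2
```

Run:
```python
import st
from h import *
c=get_image("scene")
cv2.imwrite("pics/c5.png",cv2.resize(c[150:250,160:280,::-1],None,fx=6,fy=6,interpolation=cv2.INTER_CUBIC))
```

```text
clk 9.55 tcp [ 0.5785 -0.0311 -0.0078] infix [-0.06   -0.0005] yaw -0.0181 f [-6.4  0.6  4.6] w 0.0004934281800863643
```

View pics/c5.png

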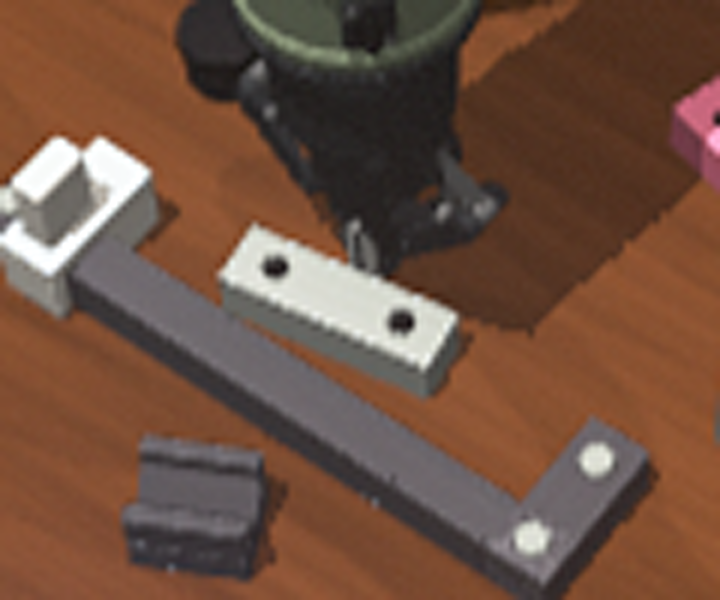

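The bar is turning as expected, with its right end near the fence, so I'll keep pushing.

Request:
{"fn": "jog_arm", "kwargs": {"increments": [[[4,0,0],0],[[4,0,0],0],[[4,0,0],0],[[3,0,0],0],[[0,0,0],0]]}}

```text
clock: 10.22
tool_pos: [0.593, -0.0311, -0.0078]
ee_rot: [[1.0, -0.018, -0.004], [-0.018, -1.0, 0.001], [-0.004, -0.001, -1.0]]
force: [-9.5, 1.8, 5.0]
width: -0.0002
grip_force: 4.5
```

Request:
{"fn": "jog_arm", "kwargs": {"increments": [[[2,0,0],0],[[1,0,0],0],[[0,0,0],0]]}}

```text
clock: 10.6
tool_pos: [0.5954, -0.0305, -0.0079]
ee_rot: [[1.0, -0.017, -0.005], [-0.017, -1.0, 0.002], [-0.005, -0.002, -1.0]]
force: [-12.6, 6.3, 8.4]
width: 0.0002
grip_force: 6.5
```

Request:
{"fn": "jog_arm", "kwargs": {"increments": [[[1,0,0],0],[[1,0,0],0],[[0,0,0],0]]}}

```text
clock: 10.98
tool_pos: [0.5976, -0.0303, -0.0079]
ee_rot: [[1.0, -0.017, -0.005], [-0.017, -1.0, 0.002], [-0.005, -0.002, -1.0]]
force: [-11.6, 5.7, 7.2]
width: 0.0002
grip_force: 5.7
```

Request:
{"fn": "jog_arm", "kwargs": {"increments": [[[1,0,0],0],[[0,0,0],0]]}}

```text
clock: 11.22
tool_pos: [0.5986, -0.0303, -0.0079]
ee_rot: [[1.0, -0.017, -0.005], [-0.017, -1.0, 0.002], [-0.005, -0.002, -1.0]]
force: [-10.4, 5.3, 6.1]
width: -0.0002
grip_force: 5.8
```

Still sliding, since the force isn't rising.

Request:
{"fn": "jog_arm", "kwargs": {"increments": [[[1,0,0],0],[[1,0,0],0],[[0,0,0],0]]}}

```text
clock: 11.6
tool_pos: [0.5989, -0.0302, -0.0081]
ee_rot: [[1.0, -0.017, -0.008], [-0.017, -1.0, 0.002], [-0.008, -0.002, -1.0]]
force: [-23.2, 7.6, 14.0]
width: 0.0003
grip_force: 11.4
```

Request:
{"fn": "jog_arm", "kwargs": {"increments": [[[1,0,0],0],[[1,0,0],0],[[0,0,0],0]]}}

```text
clock: 11.98
tool_pos: [0.5989, -0.0302, -0.0081]
ee_rot: [[1.0, -0.018, -0.013], [-0.018, -1.0, 0.003], [-0.013, -0.002, -1.0]]
force: [-35.8, 7.6, 23.6]
width: -0.0002
grip_force: 17.8
```

Run:
```python
import st
from h import *
c=get_image("scene")
cv2.imwrite("pics/c6.png",cv2.resize(c[150:250,160:280,::-1],None,fx=6,fy=6,interpolation=cv2.INTER_CUBIC))
```

```text
clk 11.975 tcp [ 0.5989 -0.0302 -0.0081] infix [-0.0396  0.0007] yaw -0.0176 f [-35.8   7.6  23.6] w -0.00023906176206144186
```

View pics/c6.png

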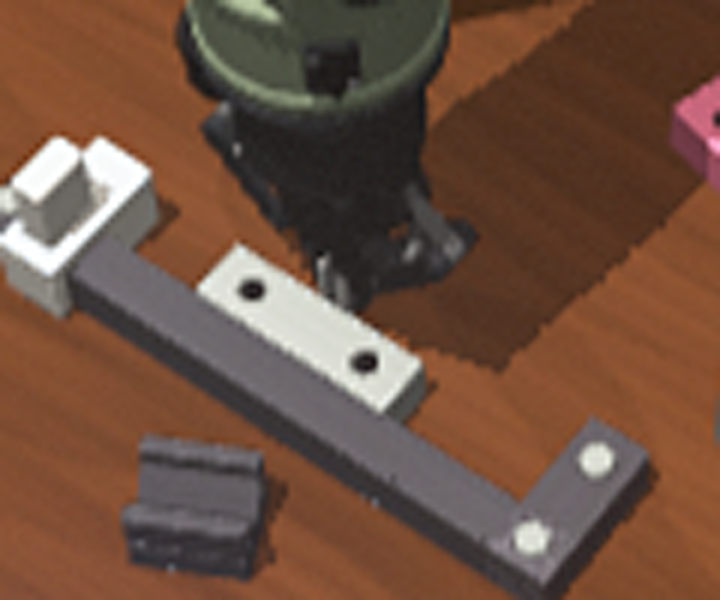

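The bar is flush: its top long edge meets the fence between (200,290) and (390,412). I'll back off, lift and turn 90°, so the narrow side of the fingers faces the post.

Request:
{"fn": "jog_arm", "kwargs": {"increments": [[[-5,0,0],0],[[-10,0,0],0],[[-12,0,0],0],[[0,0,-50],0],[[0,0,-50],0],[[0,0,-30],0],[[0,0,0],0.1745],[[0,0,0],0.1745],[[0,0,0],0.1745],[[0,0,0],0.1745],[[0,0,0],0.1745],[[0,0,0],0.1745],[[0,0,0],0.1745],[[0,0,0],0.1745],[[0,0,0],0.175],[[0,0,0],0]]}}

```text
clock: 14.02
tool_pos: [0.5776, -0.031, 0.1223]
ee_rot: [[-0.017, -1.0, -0.0], [-1.0, 0.017, -0.0], [0.0, 0.0, -1.0]]
force: [-0.4, -0.2, -0.7]
width: -0.0003
grip_force: 0.0
```

```bash
python3 st.py
```

```text
clk 14.025 tcp [ 0.5776 -0.031   0.1223] infix [-0.0609 -0.0005] yaw -1.5878 f [-0.4 -0.2 -0.7] w -0.0002944490066972944
```

Request:
{"fn": "jog_arm", "kwargs": {"increments": [[[51.5,-24.5,0],0],[[51.5,-24.5,0],0],[[51.5,-24.5,0],0],[[0,0,0],0],[[0,0,43],0],[[0,0,33],0],[[0,0,10],0],[[0,0,0],0]]}}

```text
clock: 15.02
tool_pos: [0.6482, -0.1869, 0.0369]
ee_rot: [[-0.017, -1.0, 0.0], [-1.0, 0.017, 0.0], [-0.0, -0.0, -1.0]]
force: [0.7, 0.1, 0.9]
width: -0.0005
grip_force: 0.0
```

Request:
{"fn": "jog_arm", "kwargs": {"increments": [[[-10,0,0],0],[[-8,0,0],0],[[-8,0,0],0],[[-8,0,0],0],[[-8,0,0],0],[[-8,0,0],0],[[0,0,0],0]]}}

```text
clock: 15.9
tool_pos: [0.649, -0.136, 0.0363]
ee_rot: [[-0.017, -1.0, -0.0], [-1.0, 0.017, 0.001], [-0.001, 0.0, -1.0]]
force: [0.3, -0.4, -1.1]
width: 0.0
grip_force: 0.0
```

Run:
```python
import st
from h import *
c=get_image("scene")
cv2.imwrite("pics/c7.png",cv2.resize(c[150:250,150:280,::-1],None,fx=6,fy=6,interpolation=cv2.INTER_CUBIC))
```

```text
clk 15.9 tcp [ 0.649  -0.136   0.0363] infix [ 0.0123 -0.1042] yaw -1.5883 f [ 0.3 -0.4 -1.1] w 1.7671876552421854e-05
```

View pics/c7.png

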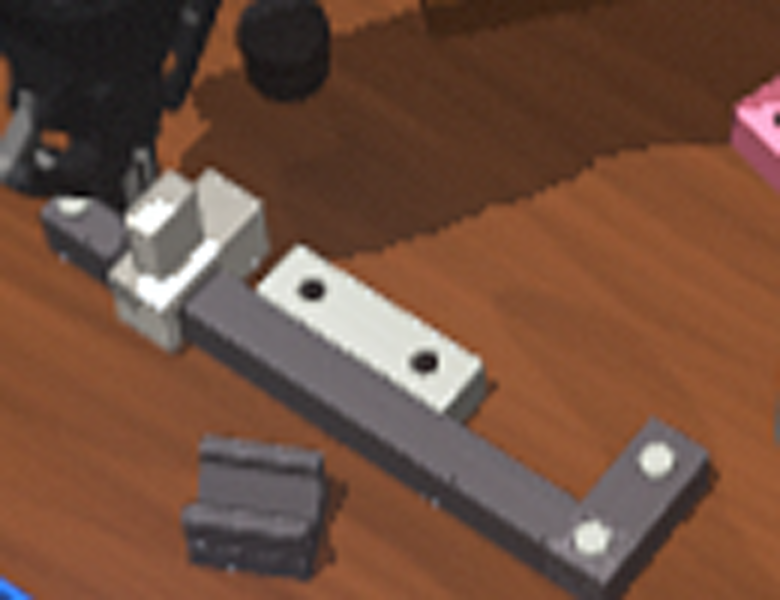

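The jaw is moving with the fingers and the bar is still flush. That was my 11th picture against a limit of 10, so from here I'll use numbers only.

Request:
{"fn": "jog_arm", "kwargs": {"increments": [[[-5,0,0],0],[[-5,0,0],0],[[-5,0,0],0],[[-5,0,0],0],[[-5,0,0],0],[[-5,0,0],0],[[-5,0,0],0],[[-5,0,0],0],[[-5,0,0],0],[[-5,0,0],0],[[-5,0,0],0],[[-5,0,0],0],[[-5,0,0],0],[[-5,0,0],0],[[-5,0,0],0],[[-4,0,0],0],[[0,0,0],0]]}}

```text
clock: 18.08
tool_pos: [0.6505, -0.0583, 0.0363]
ee_rot: [[-0.018, -1.0, 0.0], [-1.0, 0.018, -0.001], [0.001, -0.0, -1.0]]
force: [0.4, -5.1, -3.0]
width: 0.0
grip_force: 2.2
```

Request:
{"fn": "jog_arm", "kwargs": {"increments": [[[-2,0,0],0],[[-2,0,0],0],[[0,0,0],0]]}}

```text
clock: 18.45
tool_pos: [0.6506, -0.0547, 0.0363]
ee_rot: [[-0.019, -1.0, 0.0], [-1.0, 0.019, -0.001], [0.001, -0.0, -1.0]]
force: [0.6, -7.2, -3.4]
width: -0.0001
grip_force: 3.2
```

Request:
{"fn": "jog_arm", "kwargs": {"increments": [[[-2,0,0],0],[[-2,0,0],0],[[-1,0,0],0],[[0,0,0],0]]}}

```text
clock: 18.95
tool_pos: [0.6507, -0.0498, 0.0363]
ee_rot: [[-0.019, -1.0, 0.0], [-1.0, 0.019, -0.001], [0.001, -0.0, -1.0]]
force: [2.1, -7.9, -4.2]
width: -0.0001
grip_force: 3.5
```

Request:
{"fn": "jog_arm", "kwargs": {"increments": [[[-1,0,0],0],[[-1,0,0],0],[[-1,0,0],0],[[0,0,0],0]]}}

```text
clock: 19.45
tool_pos: [0.6507, -0.0469, 0.0364]
ee_rot: [[-0.019, -1.0, 0.0], [-1.0, 0.019, -0.001], [0.001, -0.0, -1.0]]
force: [2.1, -8.0, -4.3]
width: 0.0002
grip_force: 3.6
```

Request:
{"fn": "jog_arm", "kwargs": {"increments": [[[-1,0,0],0],[[-1,0,0],0],[[-1,0,0],0],[[0,0,0],0]]}}

```text
clock: 19.95
tool_pos: [0.6507, -0.046, 0.0364]
ee_rot: [[-0.02, -1.0, 0.001], [-1.0, 0.02, -0.004], [0.004, -0.001, -1.0]]
force: [2.3, -16.9, -7.0]
width: 0.0
grip_force: 8.4
```

Request:
{"fn": "jog_arm", "kwargs": {"increments": [[[-1,0,0],0],[[-1,0,0],0],[[0,0,0],0]]}}

```text
clock: 20.32
tool_pos: [0.6507, -0.046, 0.0365]
ee_rot: [[-0.021, -1.0, 0.001], [-1.0, 0.021, -0.007], [0.007, -0.001, -1.0]]
force: [2.7, -25.3, -8.2]
width: -0.0001
grip_force: 12.9
```

The jaw stopped hard at about -14 mm in the fixture frame, as predicted for a caught bar. I'll retreat and check.

Request:
{"fn": "jog_arm", "kwargs": {"increments": [[[5,0,0],0],[[15,0,0],0],[[20,0,0],0],[[0,0,-40],0],[[0,0,-50],0],[[0,0,-40],0],[[50,25,0],0],[[50,25,0],0],[[50,25,0],0],[[50,25,0],0],[[0,0,0],0],[[0,0,0],0]]}}

```text
clock: 21.82
tool_pos: [0.5463, -0.2795, 0.1664]
ee_rot: [[-0.019, -1.0, 0.0], [-1.0, 0.019, 0.001], [-0.001, -0.0, -1.0]]
force: [0.2, 0.9, -0.4]
width: -0.0003
grip_force: 0.0
```

Run:
```python
import st
from fit import *
F=np.array([.6385,-.0316]);a=-.0175;R=st.R
for cam in("top","scene"):
  im=get_image(cam)
  for l in("bar","jaw","jaw_post"):
    for r in silhouettes(l,cam)[:4]:
      P=ray(cam,np.argwhere(r["mask"])[:,::-1],.028)[:,:2]; L=(P-F)@R.T
      c,(w,h),g=cv2.minAreaRect((L*1000).astype(np.float32))
      if abs(c[0])<60 and abs(c[1])<140: print(cam,l,round(r["conf"],2),"centre",np.round(c,1),"size",round(w),round(h),"ang",round(g,1),len(P))
```

```text
clk 21.825 tcp [ 0.5463 -0.2795  0.1664] infix [-0.0878 -0.2495] yaw -1.5897 f [ 0.2  0.9 -0.4] w -0.0002647556044985533
top bar 0.84 centre [-13.1  70.4] size 100 37 ang 89.3 334
top jaw 0.68 centre [3.8 4.7] size 30 73 ang 89.0 209
top jaw_post 0.45 centre [3.7 3.7] size 72 29 ang 2.3 209
scene bar 0.55 centre [-16.5  69.1] size 30 97 ang 1.3 382
scene jaw 0.55 centre [ 2.4 -3. ] size 87 47 ang 10.5 451
scene jaw_post 0.82 centre [ 1.4 -3.3] size 84 49 ang 6.9 444
```

Both cameras put the bar at about (-15, 70) mm, parallel to the fence within about 1°.

```bash
python3 -c "from rig import job_done;print(job_done())"
```

```text
the job is handed in; nothing more can be done
None
```

I handed the job in with the bar flush along the fence and caught between the jaw and the end stop; the last check put it at about (-15, 70) mm in the fixture frame, within about 1° of parallel, but no verdict was returned, I viewed 11 pictures against the limit of 10, and I did not re-measure the bystanders.

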